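# Turn the coarse ring back to its index without disturbing the fine knob

## Task

One of the two grey gauge control boxes has a stacked control: a small fine knob on top of a wide coarse ring. Turn only the coarse ring until the white mark on its rim lines up with the long black index line on the box, leave the fine knob as it is set (it is already trimmed) and do not turn the single plain knob of the other box; then let go.

Things in the scene. Friction and masses are not known exactly. Their poses are not given: they have to be found in the camera images.
- coarse_ring (a joint): angle of the coarse ring (outer, lower knob) about its upright axis, rad: 0 = its white mark is at the box's long black index line, positive = counter-clockwise seen from above. Starts at 0.6 to 1.3, stops at -1.7 and +1.7; stays where it is left (friction 0.06 N m) and does not drive the fine knob. Box fixed, grey, 100 x 100 x 35 mm; index line 30 to 48 mm from the axis.
- coarse_ring_centre (a point): on the common axis, half-way up the coarse ring; x axis points to the ring's white mark, z up. Ring: black ribbed upright cylinder, 52 mm diameter, 26 mm high (13 mm above and below this point), white mark across its top and down its side. The box's flat, clear top lies 21 mm below this point, the bench 56 mm below; the fine knob's top 27 mm above.
- fine_knob_mark (a point): rim end of the white mark on the fine knob's top face, 11 mm from the common axis. The fine knob is a dark steel cylinder, 24 mm diameter and 14 mm high, standing in the middle of the coarse ring. It turns very easily (0.012 N m) and must not be turned.
- plain_knob_mark (a point): rim end of the white mark on top of the single black knob of the other, otherwise equal grey box, 25 mm from that knob's axis. That knob is as big as the coarse ring (52 mm diameter, 26 mm high), but no small knob stands on it. It must not be turned.

How it is judged:
By the outcome, as a careful person would: the job done as asked, in the order asked, and still so for the second after the job is handed in, with the robot touching nothing.
It also fails if it takes over 32 s, if anything falls off the work surface, if the arm or the gripper's body presses on something with over 40 N, if the wrist force passes 120 N, or if a joint passes its speed limit or range.

## Robot

A 6-joint arm with a two-finger parallel gripper is mounted at the origin on a cart in front of the work surface, level with it; the furniture and walls round the work are solid. World frame = base frame: x ahead of the robot, y to its left, z up, the work surface at z = 0. Lengths are in m, angles in rad, forces in N, time in s.
With the tool pointing down it reaches from about 0.4 to 0.925 m from the base axis. Payload 12.5 kg.
Tool frame: the origin (TCP) lies at the very end of the fingers, on their centre line; the grasp point (between the pads) lies ctrl.pinch_z behind it (ctrl.pinch_z is the distance from the TCP to the grasp point, in m); z points along the fingers, y is the line along which they close (so a half turn about z gives the same grasp; the last joint's range is limited). The gripper opens to 95 mm and grips with 3 to 60 N. Pads are 20 mm wide; open, the fingers measure 119 mm over their backs; the gripper's body (75 mm by 180 mm) begins 59 mm behind the grasp point.
Start: joints at [-1.332, 0.491, 1.559, -0, 1.092, -0.106], TCP at [0.211, -0.588, 0.215] pointing down, gripper open.
Joint ranges: [-3.1, 3.1], [-0.84, 2.19], [0.05, 2.79], [-1.13, 4.28], [0.06, 2.93], [-2.69, 2.69]. Speed limits (rad/s): [2.22, 2.22, 2.79, 3.14, 3.14, 3.14].

## Interface

Orientations are given as a unit quaternion [w, x, y, z].
In Python, from workcell import monitor, capture, ctrl gives the robot as it stands. The module is installed in compiled form; this text tells all that it offers.
- The arm moves only by the tool servo_tool, never from a script. Its argument "rows" is one flat list of numbers, 4 for each row, row after row: the shift along the tool's x, y, z normalised to -1 to 1, where 1 is 0.15 m, then the turn about the tool's z normalised to -1 to 1, where 1 is 45 degrees. A call has exactly 8 rows; each row is the pose to reach, as a shift and turn from the pose commanded when the call began, along the tool's axes at that moment; what a row does not reach only later rows make up. A row lasts 1/12 s, in which the tool goes at most 41.7 mm and 7.16 degrees, less where a joint would pass 70% of its speed; a pose out of reach is approached as far as the arm can. A call with a number of a shift or a turn outside -1 to 1 is refused whole. A call with a gripper value outside its range is refused whole. "fingers" is the opening in per cent of the stroke, from 0 (shut) to 100 (fully open), set as the call begins (left out, the last holds). The fingers move at their own pace and stop on an object; "newtons" is the grip in N (left out, the last holds). Time passes only in rows, so rows that repeat a pose let the fingers close, or fill a call up. It gives the time, the measured TCP pose, the force, the opening and the grip force at its end, in the units of the state.
- monitor.observe(): the state, without advancing time (a new reading comes with each control period).
- capture(name): name is "side" or "top"; returns a dict with "frame" (400x640x3 uint8, red, green, blue), "intrinsics" (3x3 intrinsics, pixels), "position" and "attitude" of the camera in the world. Camera axes: x right, y up, looking along -z (the intrinsics and any distortion apply to the point x, -y, -z); pixel columns grow to the right and rows downward; lengths in m; the calibration is good to about 2 mm. A picture is of the moment at which its call begins. There is no depth.
- ctrl.sign_off(): hands the job in; it is judged then, once.
The state is a dict: "t": time; "joint_positions": joint angles; "qvel": joint speeds; "effort": joint torques, N m; "position": TCP position; "ee_rot": TCP orientation; "wrist_force": force on the tool from outside, world axes, zero at the start; "ft_torque": the same for the moment, N m; "finger_gap": opening from 0.0 (shut) to 1.0 (fully open); "grasp_force": force on a finger pad.
Only numpy, scipy, OpenCV 4.12 (cv2) and the standard library are available. Lean on these libraries where they do the work, as an engineer would, in place of code of your own. Each camera call takes 0.05 s, during which the arm holds its last target. There are 200 camera calls.

## Working session

There is one attempt and no reset: what is moved stays moved. The work goes in short steps, Python scripts to look and compute and a tool call to move; the robot and the scene stay as the last step left them, time stands still between calls to the robot, and variables do not carry over. Pictures are saved under pics/ and viewed, at most 10 in all, crops included, and the job is handed in when it is done.

Besides the shell and the picture viewer there is one more tool, called after "Request:" as name(argument=value, ...) on one line, values as JSON. servo_tool: Moves the arm, as the interface text tells. Scaled input: -1 to 1 covers 0.15 m each way for a shift and 45 degrees each way for a turn. Its arguments: {"type":"object","properties":{"rows":{"type":"array","items":{"type":"number","minimum":-1,"maximum":1}},"fingers":{"type":"number"},"newtons":{"type":"number"}},"required":["rows"]}

```bash
mkdir -p pics; python3 - <<'E'
from workcell import monitor, capture, ctrl
import cv2,pickle
s=monitor.observe();print(s['t'],s['position'],s['ee_rot'],s['finger_gap'],ctrl.pinch_z)
d={}
for n in('side','top'):
    c=capture(n);d[n]=c;cv2.imwrite(f'pics/{n}0.png',c['frame'][:,:,::-1]);print(n,c['intrinsics'],c['position'],c['attitude'],c.keys())
pickle.dump(d,open('d0.pkl','wb'))
E
```

```text
0.0 [ 0.21121841 -0.58796228  0.21403264] [-5.69526299e-04  9.85175911e-01  1.71546196e-01 -4.59152993e-05] 1.0012844396315406 0.0188
side [[401.81630916   0.         320.73664122]
 [  0.         401.81630916 197.83442721]
 [  0.           0.           1.        ]] [ 0.39557393 -0.67112369  0.52466955] [ 0.86304918  0.5026291  -0.01945093 -0.0461709 ] dict_keys(['frame', 'intrinsics', 'position', 'attitude'])
top [[518.81563868   0.         318.00841483]
 [  0.         518.81563868 200.37733513]
 [  0.           0.           1.        ]] [0.35167167 0.09782988 1.22556076] [ 0.70856981  0.03364565 -0.03605165 -0.70391553] dict_keys(['frame', 'intrinsics', 'position', 'attitude'])
```

View pics/top0.png

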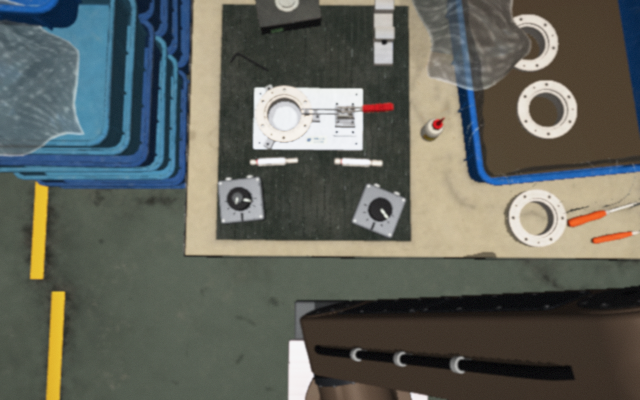

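View pics/side0.png

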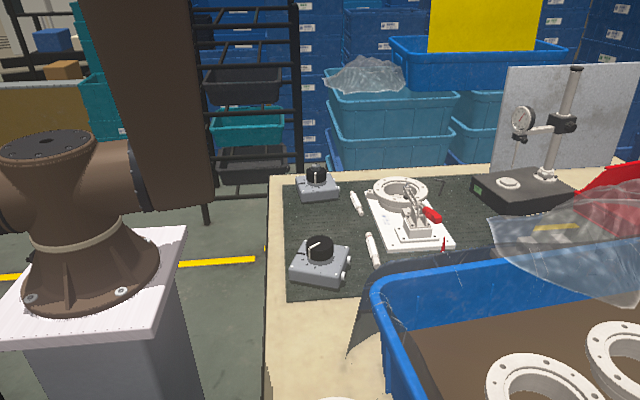

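The top view shows boxes at about (240,200) and (380,209). In the side view they are at (316,182) and (320,258). I'll zoom in to see which one is stacked.

```bash
cat >h.py <<'E'
import numpy as np,cv2
from scipy.spatial.transform import Rotation as R
def ray(c,u,v):
    K=c['intrinsics'];d=np.array([(u-K[0,2])/K[0,0],-(v-K[1,2])/K[1,1],-1])
    w,x,y,z=c['attitude'];return np.array(c['position']),R.from_quat([x,y,z,w]).apply(d)
def plane(c,u,v,z):
    p,d=ray(c,u,v);return p+d*(z-p[2])/d[2]
def proj(c,P):
    w,x,y,z=c['attitude'];q=R.from_quat([x,y,z,w]).inv().apply(np.array(P)-c['position']);K=c['intrinsics']
    return K[0,2]+K[0,0]*q[0]/-q[2],K[1,2]-K[1,1]*q[1]/-q[2]
E
python3 - <<'E'
import pickle,cv2,numpy as np
from h import *
d=pickle.load(open('d0.pkl','rb'));t=d['top'];s=d['side']
f=lambda c,x,y,w,h,k:cv2.resize(c['frame'][y:y+h,x:x+w,::-1],None,fx=k,fy=k,interpolation=cv2.INTER_CUBIC)
a=np.vstack([np.hstack([f(t,215,170,50,60,7),f(t,350,175,56,60,7)[:,:392]])])
a=cv2.resize(a,(740,420))if 0 else a
cv2.imwrite('pics/c1.png',a)
b=np.hstack([f(s,290,155,55,50,7),f(s,285,230,70,62,5.65)[:350]])
cv2.imwrite('pics/c2.png',b);print(a.shape,b.shape)
for u,v in((240,199),(380,209)):print(plane(t,u,v,.069))
E
```

```text
(420, 742, 3) (350, 781, 3)
[0.46801636 0.26897066 0.069     ]
[ 0.44765355 -0.04456784  0.069     ]
```

View pics/c1.png

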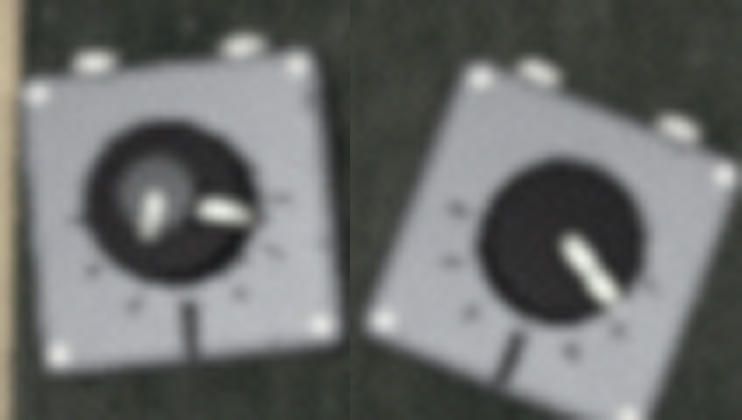

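View pics/c2.png

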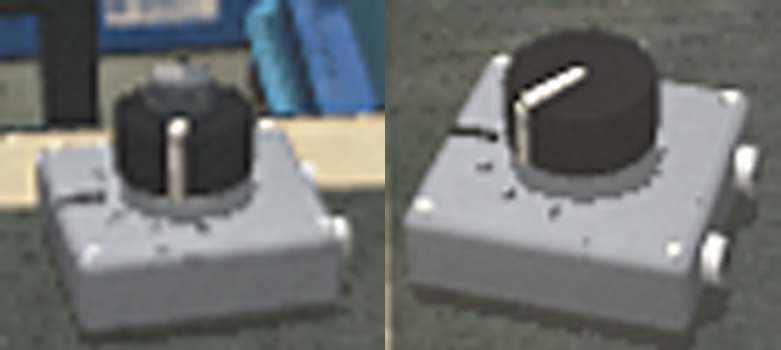

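The left box in the top view (y≈0.27) is the stacked one. Its index line points toward the robot and its coarse mark toward -y. Next I'll measure the axis, the angle and the moves.

```bash
cat >>h.py <<'E'
def plan(x,y,z,yaw):
    "normalised shift/turn to TCP target; yaw (deg) = heading of tool x axis"
    from workcell import monitor
    s=monitor.observe();w,a,b,c=s['ee_rot'];r=R.from_quat([a,b,c,w])
    X=r.apply([1,0,0]);y0=np.degrees(np.arctan2(X[1],X[0]))
    print('t',round(s['t'],2),'pos',s['position'].round(4),'yaw',y0.round(2),'q',np.round(s['joint_positions'],2),'F',np.round(s['wrist_force'],1),'gap',s['finger_gap'])
    print('norm',(r.inv().apply(np.array([x,y,z])-s['position'])/.15).round(3),'turn',round(-((yaw-y0+180)%360-180)/45,3))
E
python3 - <<'E'
import pickle
from h import *
d=pickle.load(open('d0.pkl','rb'));t=d['top'];s=d['side']
T=lambda x,y,z:plane(t,215+x/7-.43,170+y/7-.43,z)[:2]
sc=[T(x,y,.035) for x,y in((38,94),(297,66),(320,325),(59,355))]
C=np.mean(sc,0);print('screws',np.round(sc,4),C)
ring=T(172,202,.069);print('ring blob',ring,'fine',T(155,190,.083))
ix=T(191,330,.035);print('idx',ix, 'mark',T(220,211,.069))
an=lambda p:np.degrees(np.arctan2(*(p-C)[::-1]))
mk=T(248,216,.069);print(an(ix),an(mk),np.hypot(*(mk-C)),np.hypot(*(ix-C)))
# side-view check: contour of dark ring pixels, and where C projects
print('side proj',proj(s,[*C,.069]),proj(s,[*C,.083]))
S=lambda x,y,z:plane(s,290+x/7-.43,155+y/7-.43,z)[:2]
print('side mark bottom',S(176,198,.043),'fine top c',S(180,72,.083))
plan(.35,-.3,.25,60)
E
```

```text
screws [[0.5083 0.321 ]
 [0.5182 0.2357]
 [0.4325 0.2266]
 [0.4221 0.312 ]] [0.4702716  0.27380594]
ring blob [0.46929278 0.27091981] fine [0.47164616 0.27427798]
idx [0.43056468 0.26887347] mark [0.46650316 0.25551212]
-172.91887858199053 -101.025702219559 0.02779027309963335 0.04001210948324294
side proj (np.float64(315.5243022531614), np.float64(170.3380031535982)) (np.float64(315.42041833961235), np.float64(165.4631977705027))
side mark bottom [0.46584929 0.25340125] fine top c [0.47024741 0.27756609]
t 0.1 pos [ 0.2112 -0.588   0.2141] yaw 19.75 q [-1.33  0.49  1.56  0.    1.09 -0.11] F [-0.1 -0.6 -0.2] gap 1.0005693295657234
norm [ 1.52  -1.495 -0.238] turn -0.894
```

Request:
servo_tool(rows=[0.3,-0.3,-0.24,-0.2,0.6,-0.6,-0.24,-0.4,1,-1,-0.24,-0.6,1,-1,-0.24,-0.8,1,-1,-0.24,-0.9,1,-1,-0.24,-0.9,1,-1,-0.24,-0.9,1,-1,-0.24,-0.9], fingers=100)

```text
t: 0.77
position: [0.302, -0.3964, 0.2508]
ee_rot: [0.0, 0.865, 0.501, -0.0]
wrist_force: [0.2, 0.2, 1.3]
finger_gap: 0.998
grasp_force: 0.0
```

```bash
python3 -c "
from h import *
plan(.40,-.22,.25,100)"
```

```text
t 0.77 pos [ 0.302  -0.3964  0.2508] yaw 60.19 q [-1.05  0.27  1.81 -0.    1.06 -0.53] F [0.2 0.2 1.3] gap 0.9975234679842115
norm [ 1.345 -0.018  0.005] turn -0.885
```

Request:
servo_tool(rows=[0.25,0,0,-0.15,0.5,0,0,-0.3,0.75,0,0,-0.45,1,0,0,-0.6,1,0,0,-0.75,1,0,0,-0.9,1,0,0,-0.9,1,0,0,-0.9])

```text
t: 1.43
position: [0.3761, -0.2671, 0.2503]
ee_rot: [-0.0, 0.64, 0.768, -0.0]
wrist_force: [0.5, -0.6, -0.4]
finger_gap: 0.997
grasp_force: 0.0
```

```bash
python3 -c "
from h import *
plan(.44,-.12,.25,130)
plan(.47,.273,.25,156)"
```

```text
t 1.43 pos [ 0.3761 -0.2671  0.2503] yaw 100.37 q [-0.76  0.22  1.89 -0.    1.03 -0.94] F [ 0.5 -0.6 -0.4] gap 0.9972809201691816
norm [0.888 0.596 0.002] turn -0.658
t 1.43 pos [ 0.3761 -0.2671  0.2503] yaw 100.37 q [-0.76  0.22  1.89 -0.    1.03 -0.94] F [ 0.5 -0.6 -0.4] gap 0.9972809201691816
norm [3.429e+00 1.264e+00 2.000e-03] turn -1.236
```

Request:
servo_tool(rows=[0.25,0.15,0,-0.15,0.5,0.3,0,-0.3,0.75,0.45,0,-0.45,0.95,0.6,0,-0.6,0.95,0.6,0,-0.65,0.95,0.6,0,-0.65,0.95,0.6,0,-0.65,0.95,0.6,0,-0.65])

```text
t: 2.1
position: [0.4378, -0.1106, 0.2505]
ee_rot: [-0.0, 0.425, 0.905, -0.0]
wrist_force: [-0.5, -0.6, -0.9]
finger_gap: 0.997
grasp_force: 0.0
```

```bash
python3 -c "
from h import *
plan(.47,.273,.25,156)"
```

```text
t 2.1 pos [ 0.4378 -0.1106  0.2505] yaw 129.67 q [-0.39  0.2   1.91 -0.    1.03 -1.09] F [-0.5 -0.6 -0.9] gap 0.9972623594496293
norm [1.831 1.798 0.003] turn -0.585
```

Request:
servo_tool(rows=[0.2,0.2,0,-0.15,0.4,0.4,0,-0.3,0.6,0.6,0,-0.45,0.8,0.8,0,-0.58,1,1,0,-0.58,1,1,0,-0.58,1,1,0,-0.58,1,1,0,-0.58])

```text
t: 2.77
position: [0.4566, 0.1008, 0.2505]
ee_rot: [-0.0, 0.208, 0.978, -0.0]
wrist_force: [-0.1, -0.6, -0.2]
finger_gap: 0.999
grasp_force: 0.0
```

```bash
python3 -c "
from h import *
plan(.47,.273,.2,156)"
```

```text
t 2.77 pos [0.4566 0.1008 0.2505] yaw 155.96 q [ 0.08  0.23  1.88 -0.    1.04 -1.07] F [-0.1 -0.6 -0.2] gap 0.9993111185581915
norm [0.386 1.085 0.336] turn -0.001
```

Request:
servo_tool(rows=[0.1,0.25,0,0,0.2,0.5,0,0,0.3,0.75,0.1,0,0.38,1,0.3,0,0.38,1,0.5,0,0.38,1,0.6,0,0.38,1,0.6,0,0.38,1,0.6,0])

```text
t: 3.43
position: [0.4658, 0.2604, 0.1605]
ee_rot: [-0.001, 0.209, 0.978, -0.001]
wrist_force: [0.5, -0.5, 1.2]
finger_gap: 1.003
grasp_force: 0.0
```

```bash
python3 - <<'E'
from h import *
from workcell import capture
plan(.47,.273,.125,156)
f=lambda c,x,y,w,h,k:cv2.resize(c['frame'][y:y+h,x:x+w,::-1],None,fx=k,fy=k,interpolation=cv2.INTER_CUBIC)
a=f(capture('top'),200,150,90,90,4.5);b=f(capture('side'),270,115,90,90,4.45)
cv2.imwrite('pics/m1.png',np.hstack([a[:400],b[:400]])[:,:800])
E
```

```text
t 3.43 pos [0.4658 0.2604 0.1605] yaw 155.91 q [ 0.39  0.43  1.84 -0.    0.87 -0.76] F [ 0.5 -0.5  1.2] gap 1.002833479045562
norm [0.008 0.088 0.236] turn -0.002
```

View pics/m1.png

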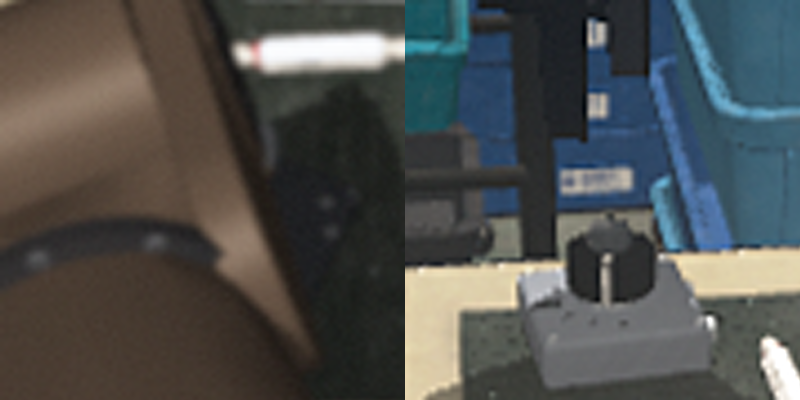

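The top view is blocked by the arm. The side view shows the fingers, with tips near (570,140) and (630,75) in the crop, above and either side of the ring at (610,280). Descending to straddle the ring.

Request:
servo_tool(rows=[0.01,0.09,0.1,0,0.01,0.09,0.25,0,0.01,0.09,0.4,0,0.01,0.09,0.5,0,0.01,0.09,0.6,0,0.01,0.09,0.7,0,0.01,0.09,0.79,0,0.01,0.09,0.79,0])

```text
t: 4.2
position: [0.4695, 0.2742, 0.0416]
ee_rot: [-0.0, 0.208, 0.978, -0.0]
wrist_force: [-0.1, 0.2, -0.5]
finger_gap: 1.002
grasp_force: 0.0
```

```bash
python3 -c "
from h import *
plan(.47,.273,.041,156)"
```

```text
t 4.2 pos [0.4695 0.2742 0.0416] yaw 156.01 q [ 0.41  0.62  1.91 -0.    0.61 -0.74] F [-0.1  0.2 -0.5] gap 1.0024487600327014
norm [-0.006 -0.006  0.004] turn 0.0
```

Request:
servo_tool(rows=[0,0,0,0,0,0,0,0,0,0,0,0,0,0,0,0,0,0,0,0,0,0,0,0,0,0,0,0,0,0,0,0], fingers=20, newtons=15)

```text
t: 4.87
position: [0.469, 0.2748, 0.0423]
ee_rot: [-0.0, 0.207, 0.978, -0.0]
wrist_force: [-1.7, -5.3, 3.4]
finger_gap: 0.545
grasp_force: 15.0
```

Request:
servo_tool(rows=[0,0,0,0,0,0,0,0,0,0,0,0,0,0,0,0,0,0,0,0,0,0,0,0,0,0,0,0,0,0,0,0])

```text
t: 5.53
position: [0.469, 0.2748, 0.0422]
ee_rot: [-0.0, 0.207, 0.978, -0.0]
wrist_force: [-0.9, -5.8, 5.0]
finger_gap: 0.545
grasp_force: 15.0
```

Request:
servo_tool(rows=[0,0,0,0.1,0,0,0,0.2,0,0,0,0.3,0,0,0,0.4,0,0,0,0.5,0,0,0,0.6,0,0,0,0.7,0,0,0,0.8])

```text
t: 6.2
position: [0.4701, 0.2759, 0.0423]
ee_rot: [0.001, 0.501, 0.866, 0.001]
wrist_force: [3.2, 4.0, -0.1]
finger_gap: 0.547
grasp_force: 15.0
```

Request:
servo_tool(rows=[0,0,0,0.1,0,0,0,0.2,0,0,0,0.3,0,0,0,0.4,0,0,0,0.5,0,0,0,0.6,0,0,0,0.7,0,0,0,0.8])

```text
t: 6.87
position: [0.4716, 0.2763, 0.0424]
ee_rot: [0.001, 0.744, 0.668, 0.003]
wrist_force: [10.1, 2.8, -5.9]
finger_gap: 0.543
grasp_force: 15.0
```

```bash
python3 -c "
from h import *
plan(.47,.273,.041,84)"
```

```text
t 6.87 pos [0.4716 0.2763 0.0424] yaw 83.89 q [ 0.41  0.62  1.91 -0.    0.61  0.52] F [10.1  2.8 -5.9] gap 0.542687771912976
norm [-0.023 -0.009  0.009] turn -0.002
```

Request:
servo_tool(rows=[0,0,0,0,0,0,0,0,0,0,0,0,0,0,0,0,0,0,0,0,0,0,0,0,0,0,0,0,0,0,0,0], fingers=100)

```text
t: 7.53
position: [0.4692, 0.2752, 0.0421]
ee_rot: [0.0, 0.742, 0.67, -0.0]
wrist_force: [-0.5, -0.3, 0.3]
finger_gap: 0.989
grasp_force: 0.0
```

Request:
servo_tool(rows=[0,0,-0.1,0,0,0,-0.25,0,0,0,-0.5,0,0,0,-0.75,0,0,0,-1,0,0,0,-1,0,0,0,-1,0,0,0,-1,0])

```text
t: 8.2
position: [0.4688, 0.275, 0.1916]
ee_rot: [-0.0, 0.743, 0.67, -0.0]
wrist_force: [0.2, -0.0, -0.1]
finger_gap: 1.0
grasp_force: 0.0
```

Request:
servo_tool(rows=[-0.25,0,0,0,-0.5,0,0,0,-0.75,0,0,0,-1,0,0,0,-1,0,0,0,-1,0,0,0,-1,0,0,0,-1,0,0,0])

```text
t: 8.87
position: [0.4537, 0.1268, 0.1915]
ee_rot: [-0.0, 0.742, 0.67, -0.0]
wrist_force: [-0.1, -0.8, 0.3]
finger_gap: 0.997
grasp_force: 0.0
```

Request:
servo_tool(rows=[-0.25,0,0,0,-0.5,0,0,0,-0.75,0,0,0,-1,0,0,0,-1,0,0,0,-1,0,0,0,-1,0,0,0,-1,0,0,0])

```text
t: 9.53
position: [0.4386, -0.0219, 0.1919]
ee_rot: [-0.0, 0.742, 0.671, -0.0]
wrist_force: [-0.1, -0.1, -0.3]
finger_gap: 0.999
grasp_force: 0.0
```

```bash
python3 - <<'E'
from h import *
from workcell import capture
import pickle
plan(.47,.273,.2,84)
f=lambda c,x,y,w,h,k:cv2.resize(c['frame'][y:y+h,x:x+w,::-1],None,fx=k,fy=k,interpolation=cv2.INTER_CUBIC)
t=capture('top');s=capture('side');pickle.dump({'top':t,'side':s},open('d1.pkl','wb'))
a=f(t,215,170,50,60,7);b=f(s,290,155,55,60,7)
cv2.imwrite('pics/m2.png',np.hstack([a,b]))
E
```

```text
t 9.53 pos [ 0.4386 -0.0219  0.1919] yaw 84.22 q [-0.2   0.26  2.02  0.    0.86 -0.1 ] F [-0.1 -0.1 -0.3] gap 0.9991505958071296
norm [ 1.977  0.01  -0.054] turn 0.005
```

View pics/m2.png

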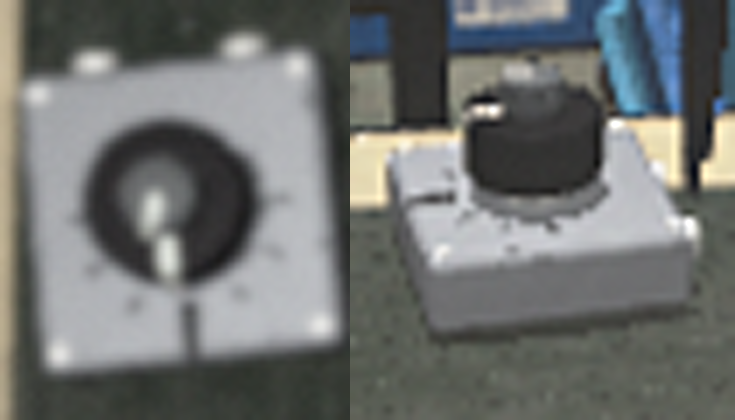

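The mark is now at about (168,258) in the crop, next to the index line at (190,330), and the fine knob's mark looks unchanged. I'll measure the remaining error.

```bash
cat > meas.py <<'E'
from h import *
import pickle,sys
k=8
def blobs(m,amin):
    n,l,st,c=cv2.connectedComponentsWithStats(m.astype(np.uint8));return [(st[i,4],c[i],l==i) for i in range(1,n) if st[i,4]>amin]
def run(fn):
    t=pickle.load(open(fn,'rb'))['top'];g=cv2.resize(cv2.cvtColor(t['frame'][170:230,215:265],cv2.COLOR_RGB2GRAY),None,fx=k,fy=k,interpolation=cv2.INTER_CUBIC)
    P=lambda c,z:plane(t,215+(c[0]+.5)/k-.5,170+(c[1]+.5)/k-.5,z)[:2]
    w=blobs(g>175,25)
    yy,xx=np.mgrid[:g.shape[0],:g.shape[1]]
    cnt=max(cv2.findContours(((g<95)&(np.hypot(xx-196,yy-230)<115)).astype(np.uint8),cv2.RETR_EXTERNAL,cv2.CHAIN_APPROX_NONE)[0],key=cv2.contourArea)
    hull=cv2.convexHull(cnt);M=cv2.moments(hull);print('hull',P((M['m10']/M['m00'],M['m01']/M['m00']),.056).round(4),cv2.boundingRect(hull))
    for a,c,_ in w:print('white',a,c.round(1),'z69',P(c,.069).round(4),'z83',P(c,.083).round(4),'z35',P(c,.035).round(4))
    line=(g<110)&(yy>345)&(abs(xx-217)<14)&(yy<408);print('line',[(y,np.average(xx[y][line[y]],weights=(140.-g[y][line[y]])).round(1)) for y in (352,365,380,395) if line[y].any()])
    for y in(355,395):
        b=blobs(line,20)
    c=max(b,key=lambda q:q[0])[1];print('idx',c,P(c,.035).round(4))
for f in sys.argv[1:]:print(f);run(f)
E
python3 meas.py d0.pkl d1.pkl
```

```text
d0.pkl
hull [0.4704 0.2733] (95, 139, 201, 187)
white 848 [ 3.9 63.5] z69 [0.5162 0.3261] z83 [0.5142 0.3233] z35 [0.5211 0.3328]
white 449 [276.   54.4] z69 [0.5193 0.2497] z83 [0.5173 0.2478] z35 [0.5242 0.2542]
white 496 [107.   72.7] z69 [0.5138 0.297 ] z83 [0.5118 0.2946] z35 [0.5186 0.3029]
white 688 [335.8  80.2] z69 [0.5121 0.2327] z83 [0.5102 0.2311] z35 [0.5168 0.2367]
white 509 [ 44.7 108.8] z69 [0.5035 0.3143] z83 [0.5016 0.3117] z35 [0.5079 0.3207]
white 147 [301.4 122.7] z69 [0.5    0.2422] z83 [0.4982 0.2404] z35 [0.5044 0.2464]
white 15870 [319.8 296.7] z69 [0.451  0.2361] z83 [0.4498 0.2344] z35 [0.454  0.2402]
white 559 [174.8 239.2] z69 [0.4669 0.277 ] z83 [0.4655 0.2748] z35 [0.4703 0.2822]
white 622 [252.1 240.5] z69 [0.4667 0.2553] z83 [0.4653 0.2534] z35 [0.4701 0.26  ]
white 113 [132.9 331.2] z69 [0.441  0.2881] z83 [0.4399 0.2858] z35 [0.4436 0.2937]
white 172 [ 97.2 345.4] z69 [0.437 0.298] z83 [0.436  0.2956] z35 [0.4395 0.3039]
white 3115 [159.3 377. ] z69 [0.4283 0.2804] z83 [0.4273 0.2782] z35 [0.4305 0.2858]
white 1434 [ 79.5 389.1] z69 [0.4247 0.3026] 
[... 788 characters left out ...]
] z83 [0.4877 0.3233] z35 [0.4934 0.3328]
white 41 [  1.  197.7] z69 [0.4783 0.3259] z83 [0.4767 0.3231] z35 [0.482  0.3326]
white 275 [  1.2 257.5] z69 [0.4615 0.3254] z83 [0.4601 0.3226] z35 [0.4647 0.3321]
white 631 [174.9 239.2] z69 [0.4669 0.277 ] z83 [0.4655 0.2748] z35 [0.4703 0.2822]
white 685 [191.2 292. ] z69 [0.4521 0.2721] z83 [0.4509 0.27  ] z35 [0.4551 0.2772]
white 69 [ 75.6 300.1] z69 [0.4496 0.3043] z83 [0.4484 0.3018] z35 [0.4525 0.3104]
white 9632 [119.8 367. ] z69 [0.431  0.2915] z83 [0.43   0.2892] z35 [0.4333 0.2972]
line [(352, np.float64(216.0)), (365, np.float64(216.5)), (380, np.float64(217.5)), (395, np.float64(219.0))]
idx [217.73737374 379.004329  ] [0.43  0.269]
```

```bash
cat > ang.py <<'E'
from h import *
import pickle,sys
def samp(c,z,C,r,angs):
    g=cv2.cvtColor(c['frame'],cv2.COLOR_RGB2GRAY).astype(np.float32)
    uv=np.array([proj(c,[C[0]+r*np.cos(a),C[1]+r*np.sin(a),z]) for a in np.radians(angs)],np.float32)
    return cv2.remap(g,uv[:,0][None],uv[:,1][None],cv2.INTER_CUBIC)[0]
def cen(v,angs,sign):
    v=sign*v;b=np.percentile(v,30);w=np.clip(v-b-.35*(v.max()-b),0,None)
    i=v.argmax();w[abs(angs-angs[i])>30]=0
    return round(float((w*angs).sum()/w.sum()),1)
for f in sys.argv[2:]:
  d=pickle.load(open(f,'rb'))
  for C in ((.4704,.2733),(.4704,.2753),(.4724,.2733)):
    A=np.arange(-215,-60,.5);B=np.arange(-190,-158,.5)
    print(f,C,'mark top',[cen(samp(d['top'],.069,C,r,A),A,1) for r in(.016,.018,.020,.022,.024)],
     'side',[cen(samp(d['side'],.069,C,r,A),A,1) for r in(.018,.020,.022,.024)],
     'idx top',[cen(samp(d['top'],.035,C,r,B),B,-1) for r in(.036,.040,.044)],'idx side',[cen(samp(d['side'],.035,C,r,B),B,-1) for r in(.036,.040,.044)])
E
python3 ang.py x d0.pkl d1.pkl
```

```text
d0.pkl (0.4704, 0.2733) mark top [-101.9, -101.6, -101.3, -101.1, -101.3] side [-102.5, -101.8, -101.6, -101.5] idx top [-174.0, -174.2, -174.3] idx side [-179.0, -179.1, -178.5]
d0.pkl (0.4704, 0.2753) mark top [-101.1, -100.5, -100.4, -100.3, -100.2] side [-101.5, -101.2, -100.7, -100.6] idx top [-170.8, -171.3, -171.7] idx side [-175.9, -176.2, -175.9]
d0.pkl (0.4724, 0.2733) mark top [-109.0, -107.9, -107.2, -106.4, -106.2] side [-109.1, -107.9, -106.9, -106.3] idx top [-174.2, -174.3, -174.6] idx side [-178.7, -179.2, -178.9]
d1.pkl (0.4704, 0.2733) mark top [-176.4, -176.3, -176.1, -175.8, -175.6] side [-189.6, -189.3, -188.4, -181.1] idx top [-173.9, -174.2, -174.1] idx side [-178.9, -179.1, -178.5]
d1.pkl (0.4704, 0.2753) mark top [-169.2, -169.8, -170.3, -170.4, -170.6] side [-183.2, -183.3, -181.8, -176.1] idx top [-170.7, -171.3, -171.6] idx side [-175.8, -176.2, -175.8]
d1.pkl (0.4724, 0.2733) mark top [-178.8, -176.8, -176.7, -176.4, -176.2] side [-188.3, -188.6, -188.4, -187.4] idx top [-174.2, -174.4, -174.5] idx side [-178.7, -179.1, -178.9]
```

The hull-centred top view gives an error of about -2°. The estimate from the turn commanded while gripped gives 0 to +2°. So the mark is on the index within measurement error, the fine knob has not moved and the arm is clear. Handing in.

```bash
python3 -c "
from workcell import ctrl
print(ctrl.sign_off())"
```

```text
the job is handed in; nothing more can be done
None
```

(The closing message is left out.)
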